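# Set the bench extractor's blank speed selector by clicks, then switch the fan on

### The job

Get the bench fume extractor running on speed four: wind the blank round speed selector anticlockwise (seen from above) until it rests at its end stop, which is weak, so touch it only gently, then turn it clockwise exactly four clicks from there and leave it resting in that click. Only then push the fan's toggle lever all the way over, away from the robot, and let go, leaving the other things on the bench where they are.

Things in the scene. Friction and masses are not known exactly. Their poses are not given: they have to be found in the camera images.
- selector_box: Grey steel box, 120 x 120 x 55 mm high, fixed to the bench (place and yaw vary); origin at the centre of its underside, z up. On its top, in the middle, a 3 mm aluminium ring (64 mm wide) and the speed selector: a plain black round knob with no mark, 46 mm in diameter, 36 mm high, its side from 62 to 98 mm above the bench. It turns about the vertical, through about 230 degrees.
- selector_grip (a point): Point on the knob's vertical axis, 82 mm above the bench: where the knob can be gripped. Fixed to the box: it does not turn with the knob. The knob has eight click positions at UNEVEN steps of 20 to 40 degrees: angles do not tell the position, only clicks do. Let go anywhere, it settles into the nearest one. It starts two to five clicks clockwise of the first position.
- selector_top (a point): Middle of the knob's flat top, 98 mm above the bench, fixed to the box. Feel of a click: turned on, the knob first resists (0.1 to 0.3 N m), this fades to nothing at the crest halfway, then the knob pulls itself forward about as hard until it drops into the next click, where it resists again.
- step_cam_top (a point): Hidden point inside the box, on a cam that rises by only 0.1 mm per radian of clockwise knob turn: 20.000 mm above the box's underside with the knob in the first position, 20.199 in the third click from there, 20.265 in the fourth, 20.318 in the fifth. Too small to be read from measured poses; it serves to judge the result.
- end_stop: Hidden pin in a rubber buffer, in the box, 25 mm from the axis: blocks the knob 3 degrees past the first (most anticlockwise) position, yields 1 rad per 4 N m and pushes the knob back there when it is eased (that is no click). Breaks at 25 N, some 0.6 N m beyond the click's own resistance; 0.42 N m on the knob is surely the stop and safe. Origin on the knob's axis, 10 mm above the bench.
- switch_box: Low grey steel box, 100 (x) x 80 (y) x 45 mm high, fixed to the bench (place and yaw vary; left or right of the selector box), carrying the fan's toggle lever. Origin at the centre of its underside, z up, x the way the lever is to be pushed (roughly away from the robot).
- fan_switch (a joint): Toggle lever, pivoted 45 mm above the bench over the switch box's centre, about the box's y axis: steel bar 10 mm thick with a black ball, 24 mm in diameter, 70 mm from the pivot. 0 rad: off, leaning 0.5 rad to the box's -x side; 1 rad: on, leaning 0.5 rad to its +x side. Stays where it is left; about 2 N at the ball move it.
- switch_tip (a point): Centre of the black ball at the end of the fan's toggle lever; it moves with the lever.
- resin_tin: Bystander: square metal tin, 90 x 150 x 170 mm, with cap; origin at the centre of its underside.
- mixing_cup: Bystander: empty white plastic cup, 68 mm wide and 80 mm high; origin at the centre of its underside.
- hardener: Bystander: small white bottle, 40 mm wide and 100 mm high; origin at the centre of its underside.
- spacer_bar: Bystander: dark steel bar, 120 x 30 x 8 mm, lying flat; origin at the centre of its underside.
Mind the look-alikes: they are no part of the job. Leave any yellow look-alike of the selector_box alone.

How it is judged:
On the way, in this order (a step that is already met when the one before it is completed fails the run):
1. the selector rests in its first position, at the anticlockwise end (z of step_cam_top in the frame of selector_box below 0.0200157 m), for 0.1 s.
2. the selector, let go, rests in the fourth click from there, the fan still off (z of step_cam_top in the frame of selector_box between 0.0202443 and 0.0202862 m and contact force between selector_box and the fingers below 0.5 N and value of joint fan_switch below 0.5 rad), for 0.2 s.
3. the fan's lever is pushed over (value of joint fan_switch above 0.8 rad), for 0.1 s.
At the end, for the whole second after the job is handed in: The selector rests in the fourth click from its anticlockwise end (within 12 degrees of it; it settles there by itself), and the fan's lever is over at 0.8 rad or more (its end is 1.0) (z of step_cam_top in the frame of selector_box between 0.0202443 and 0.0202862 m and value of joint fan_switch above 0.8 rad); the robot touches nothing.
It fails at once if the end stop is overloaded (25 N on the stop pin) (contact force between end_stop and anything else above 25 N).
It fails at once if a bystander is moved by more than 30 mm (distance of any of resin_tin, mixing_cup, hardener, spacer_bar from where it was at the start of the episode above 0.03 m).
It also fails if it takes over 72 s, if anything falls off the work surface, if the arm or the gripper's body presses on something with over 40 N, if the wrist force passes 120 N, or if a joint passes its speed limit or range.

### The arm

A 7-joint arm with a two-finger parallel gripper is mounted at the origin on the work surface. World frame = base frame: x ahead of the robot, y to its left, z up, the work surface at z = 0. Lengths are in m, angles in rad, forces in N, time in s.
With the tool pointing down it reaches from about 0.35 to 0.9 m from the base axis. Payload 8.1 kg.
Tool frame: the origin (TCP) lies at the very end of the fingers, on their centre line; the grasp point (between the pads) lies 19 mm behind it (arm.grasp_offset is the distance from the TCP to the grasp point, in m); z points along the fingers, y is the direction in which the jaws open and shut (so a half turn about z gives the same grasp; the last joint's range is limited). The gripper opens to 92 mm and grips with 3 to 60 N. Pads are 19 mm wide; open, the fingers measure 130 mm over their backs; the gripper's body (75 mm by 190 mm) begins 47 mm behind the grasp point.
Start: joints at [1.128, 0.434, 0.025, 1.573, -0.012, 1.134, -0.075], TCP at [0.208, -0.589, 0.227] pointing down, gripper open.
Joint ranges: [-2.62, 2.62], [-0.44, 2.09], [-1.27, 1.32], [0.08, 2.57], [-1.32, 4.46], [0.12, 2], [-2.74, 2.74]. Speed limits (rad/s): [2.22, 2.22, 3.01, 3.01, 3.14, 3.14, 3.14].

### API

Orientations are given as a rotation vector (axis times angle).
In Python, from cell import arm, eyes, workorder gives the robot as it stands.
- The arm moves only by the shell command python3 -m inch 'ROWS' [FORCE]. ROWS is JSON, a list that holds one entry, the list of rows, each a list of 5 numbers: the closure, from 0 (fully open) to 1 (shut), then the shift along the tool's x, y, z in mm, then the turn about the tool's z in degrees. A call has 1 to 12 rows; each row shifts and turns the pose as measured when the row begins, along the tool's axes as they then stand; what a row does not reach is not made up. A row lasts 1/10 s, in which the tool goes at most 50 mm and 8.59 degrees, less where a joint would pass 70% of its speed; a pose out of reach is approached as far as the arm can. A call with a gripper value outside its range is refused whole. The fingers move at their own pace and stop on an object; FORCE is the grip in N (left out, the last holds). Time passes only in rows, so rows that do not move let the fingers close. It gives the time, the measured TCP pose, the force and the opening at its end, in the units of the state.
- arm.observe(): the state, without advancing time (a new reading comes with each control period).
- eyes.get_image(name): name is "scene" or "top" or "wrist"; returns a dict with "frame" (420x560x3 uint8, blue, green, red), "intrinsics" (3x3 intrinsics, pixels), "k1" (the pictures are not rectified: a ray, as slopes to the right and down, at radius r is drawn at 1 + k1 r^2 times it, then the intrinsics apply), "rvec" (rotation vector, rad) and "tvec" (3), from world to camera coordinates, as OpenCV has them; the wrist camera has in their place "T_tool_cam" (4x4, takes a point from camera to tool coordinates, whose origin is the TCP and whose axes are the flange's). Camera axes: x right, y down, z forward; pixel columns grow to the right and rows downward; lengths in m; the calibration is good to about 2 mm. A picture is of the moment at which its call begins: read the wrist's pose just before it. There is no depth.
- workorder.sign_off(): hands the job in, once; it reports no verdict.
The state is a dict: "clock": time; "joints": joint angles; "dq": joint speeds; "joint_efforts": joint torques, N m; "position": TCP position; "ee_rot": TCP orientation; "force": force on the tool from outside, world axes, zero at the start; "ft_torque": the same for the moment, N m; "width": opening from 0.0 (shut) to 1.0 (fully open).
Only numpy, scipy, OpenCV 4.12 (cv2) and the standard library are available. Lean on these libraries where they do the work, as an engineer would, in place of code of your own. Each camera call takes 0.05 s, during which the arm holds its last target.

## Working session

There is one attempt and no reset: what is moved stays moved. The work goes in short steps, Python scripts to look and compute and a shell command to move; the robot and the scene stay as the last step left them, time stands still between calls to the robot, and variables do not carry over. Pictures are saved under pics/ and viewed, and the job is handed in when it is done.

```bash
ls; mkdir -p pics; python3 - <<'E'
from cell import arm, eyes, workorder
import cv2
s=arm.observe(); print(s, arm.grasp_offset)
for n in ("scene","top","wrist"):
    im=eyes.get_image(n); cv2.imwrite(f"pics/{n}0.png",im["frame"])
    print(n,{k:v for k,v in im.items() if k!="frame"})
E
```

```text
pics
{'clock': 0.0, 'joints': array([ 1.12837163,  0.43520774,  0.0249774 ,  1.57412221, -0.01162452,
        1.13397967, -0.07506097]), 'dq': array([ 0.00097773, -0.00093858,  0.00127454, -0.00045764, -0.00033134,
       -0.00168301, -0.00041577]), 'joint_efforts': array([-3.73687344e-04, -6.67853165e+01,  9.84773263e-01, -3.14456999e+01,
       -6.05644402e-02,  4.29920037e-02,  1.64664098e-04]), 'position': array([ 0.20810341, -0.58878576,  0.22594477]), 'ee_rot': array([-3.09486263e+00, -5.30902622e-01,  6.04992991e-04]), 'force': array([-0.16953979, -0.5377143 ,  0.0312938 ]), 'ft_torque': array([-0.05351872, -0.01977468,  0.05272332]), 'width': 0.9994619731162416} 0.0188
scene {'intrinsics': array([[474.08272765,   0.        , 273.32356376],
       [  0.        , 474.08272765, 209.91004741],
       [  0.        ,   0.        ,   1.        ]]), 'k1': -0.07075208631994871, 'rvec': array([ 2.19910084,  0.66891531, -0.31593325]), 'tvec': array([-0.42835592, -0.07835864,  1.54137126])}
top {'intrinsics': array([[383.43044941,   0.        , 278.73185297],
       [  0.        , 383.43044941, 208.08108676],
       [  0.        ,   0.        ,   1.        ]]), 'k1': -0.012946669431887227, 'rvec': array([ 2.1684172 , -2.17251818,  0.07522919]), 'tvec': array([0.06928529, 0.47547688, 0.95135944])}
wrist {'intrinsics': array([[368.20526735,   0.        , 284.99364265],
       [  0.        , 368.20526735, 209.49360808],
       [  0.        ,   0.        ,   1.        ]]), 'k1': -0.03769963611118087, 'T_tool_cam': array([[-6.62703545e-04, -9.56124831e-01, -2.92958817e-01,
         8.14485854e-02],
       [ 9.99998566e-01, -1.09016405e-03,  1.29584878e-03,
         7.29176084e-04],
       [-1.55836636e-03, -2.92957538e-01,  9.56124183e-01,
        -1.59304092e-01],
       [ 0.00000000e+00,  0.00000000e+00,  0.00000000e+00,
         1.00000000e+00]])}
```

View pics/scene0.png

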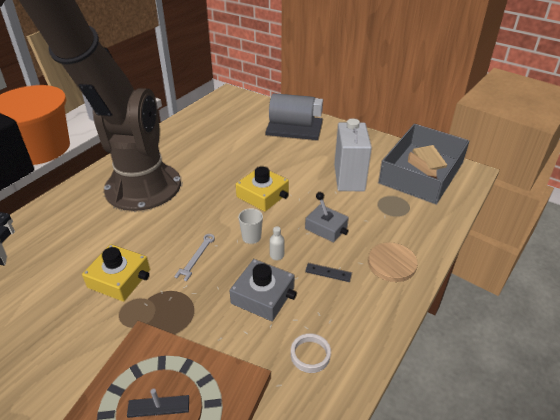

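View pics/top0.png

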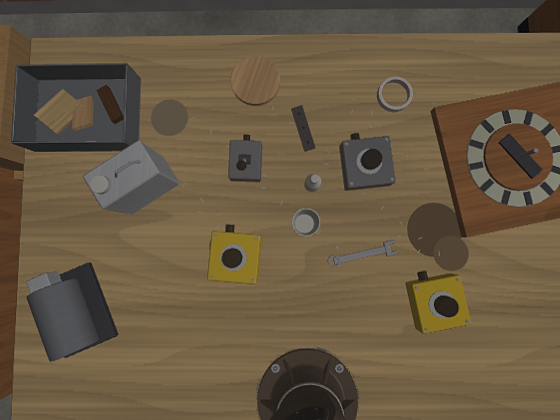

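Candidates with a round black knob: grey box top (367,162), yellow boxes (235,257) and (440,303). The grey one is the selector; the yellow ones are look-alikes. The grey box at (245,160) with a ball lever is the switch. I'll confirm both in a crop and measure.

```bash
cat > h.py <<'E'
import numpy as np, cv2
from cell import arm, eyes
def ray(im,uv,T=None):
    K=im["intrinsics"];k=im["k1"]
    p=cv2.undistortPoints(np.array([[uv]],float),K,np.array([k,0,0,0.]))[0,0]
    d=np.array([p[0],p[1],1.])
    if "rvec" in im:
        R=cv2.Rodrigues(im["rvec"])[0]; return -R.T@im["tvec"], R.T@d
    W=T@im["T_tool_cam"]; return W[:3,3], W[:3,:3]@d
def onz(im,uv,z,T=None):
    o,d=ray(im,uv,T); return o+d*(z-o[2])/d[2]
def two(a,b):
    (o1,d1),(o2,d2)=a,b
    A=np.stack([d1,-d2],1); t=np.linalg.lstsq(A,o2-o1,rcond=None)[0]
    p,q=o1+t[0]*d1,o2+t[1]*d2
    return (p+q)/2, np.linalg.norm(p-q)
def Ttool(s):
    T=np.eye(4);T[:3,:3]=cv2.Rodrigues(s["ee_rot"])[0];T[:3,3]=s["position"];return T
E
python3 - <<'E'
import cv2,numpy as np
t=cv2.imread("pics/top0.png");s=cv2.imread("pics/scene0.png")
a=cv2.resize(t[115:205,215:415],None,fx=4,fy=4,interpolation=2)
b=cv2.resize(s[185:320,225:365],None,fx=3,fy=3,interpolation=2)
cv2.imwrite("pics/c1.png",a);cv2.imwrite("pics/c2.png",b)
E
```

```text
(no output)
```

View pics/c1.png

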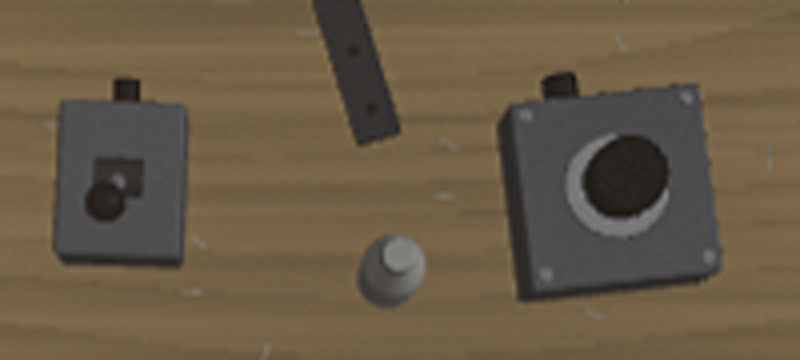

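View pics/c2.png

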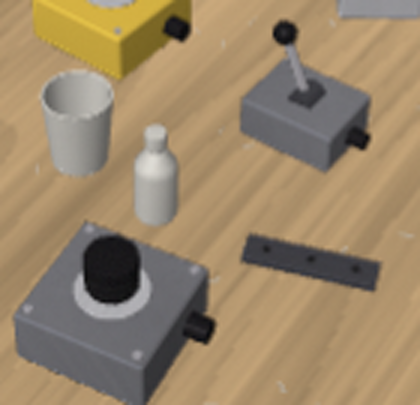

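```bash
python3 - <<'E'
from h import *
t=eyes.get_image("top"); sc=eyes.get_image("scene")
c=lambda u,v:(u/4+215-.375,v/4+115-.375)
e=lambda u,v:(u/3+225-.33,v/3+185-.33)
sw=np.array([onz(t,c(*p),.055) for p in [(526,116),(687,97),(709,257),(545,274)]])
print("box screws ctr",sw.mean(0),"knob top",onz(t,c(628,174),.098))
d=sw[1]-sw[0];print(np.degrees(np.arctan2(d[1],d[0])));d=sw[0]-sw[3];print(np.degrees(np.arctan2(d[1],d[0])))
ss=np.array([onz(sc,e(*p),.055) for p in [(90,229),(27,309),(137,355),(194,270)]]);print("scene screws",ss.mean(0))
print("knobtop scene",onz(sc,e(111,251),.098))
b=np.array([onz(t,c(*p),.045) for p in [(62,101),(188,104),(184,264),(57,258)]]);print("switch",b.mean(0),b)
for i,j in((3,0),(2,1)):
  d=b[j]-b[i];print(np.degrees(np.arctan2(d[1],d[0])),np.linalg.norm(d))
print("ball",two(ray(t,c(105,201)),ray(sc,e(285,33))))
# bystanders rough
print("hard",onz(t,c(398,255),.1),"cup",onz(t,(306,222),.08))
E
```

```text
box screws ctr [ 0.58850208 -0.15430962  0.055     ] knob top [ 0.58641349 -0.15152331  0.098     ]
-83.38585493852003
5.775947759724989
scene screws [ 0.58717193 -0.15349948  0.055     ]
knobtop scene [ 0.58566903 -0.15113516  0.098     ]
switch [0.59460823 0.15154515 0.045     ] [[0.64612085 0.19013433 0.045     ]
 [0.64373646 0.11078313 0.045     ]
 [0.54224557 0.11299927 0.045     ]
 [0.54633003 0.19226387 0.045     ]]
-1.222509540733044 0.0998135368531668
-1.2509030118989446 0.10151508061761505
ball (array([0.56937064, 0.15509649, 0.10834178]), np.float64(0.00037645822089548683))
hard [ 0.53841732 -0.01577985  0.1       ] cup [0.43728112 0.00285541 0.08      ]
```

The crop confirms it: grey box with plain black knob at top-view (372,158), axis about (0.587,-0.153), and switch box with black ball at (241,165).

```bash
cat >> h.py <<'E'
def go(p,s=None):
    s=s or arm.observe(); T=Ttool(s)
    d=T[:3,:3].T@(np.array(p)-s["position"])*1000
    x=T[:3,0]; print("t%.2f pos"%s["clock"],s["position"].round(4),"xyaw %.1f"%np.degrees(np.arctan2(x[1],x[0])),"toolshift mm",d.round(1),"tilt",T[:3,2].round(3),"j",s["joints"].round(2))
E
python3 -c "
from h import *
go([.587,-.153,.226])"
```

```text
t0.25 pos [ 0.2082 -0.5891  0.2264] xyaw 19.5 toolshift mm [ 502.5 -284.9    0.6] tilt [-0.     0.001 -1.   ] j [ 1.13  0.43  0.02  1.57 -0.01  1.13 -0.08]
```

```bash
python3 -m inch '[[[0,41,-23,0,0],[0,41,-23,0,0],[0,41,-23,0,0],[0,41,-23,0,0],[0,41,-23,0,0],[0,41,-23,0,0],[0,41,-23,0,0],[0,41,-23,0,0]]]'; python3 -c "
from h import *
go([.587,-.153,.226])"
```

```text
clock: 1.05
position: [0.4587, -0.3046, 0.2245]
ee_rot: [3.098, 0.506, -0.006]
force: [0.7, -0.9, 0.0]
width: 0.999
t1.05 pos [ 0.4587 -0.3046  0.2245] xyaw 18.5 toolshift mm [ 169.9 -102.9   -2.4] tilt [-0.003 -0.003 -1.   ] j [ 0.57  0.32 -0.11  1.75  0.05  1.07 -0.8 ]
```

```bash
python3 -m inch '[[[0,33,-25,0,0],[0,33,-25,0,0],[0,25,-25,0,0]]]'; python3 - <<'E'
from h import *
s=arm.observe(); im=eyes.get_image("wrist"); cv2.imwrite("pics/w1.png",im["frame"])
go([.587,-.153,.063],s)
T=Ttool(s)
g=cv2.cvtColor(im["frame"],cv2.COLOR_BGR2GRAY)
C=im["T_tool_cam"]; W=T@C
R=W[:3,:3].T
for z in(.098,.062):
  p=R@(np.array([.587,-.153,z])-W[:3,3]); print(z,cv2.projectPoints(p[None],np.zeros(3),np.zeros(3),im["intrinsics"],np.array([im["k1"],0,0,0.]))[0].ravel())
E
```

```text
clock: 1.35
position: [0.5252, -0.1985, 0.2241]
ee_rot: [3.097, 0.509, -0.004]
force: [0.7, -0.1, -0.1]
width: 0.996
t1.35 pos [ 0.5252 -0.1985  0.2241] xyaw 18.7 toolshift mm [ 73.6 -23.6 160.8] tilt [-0.002 -0.003 -1.   ] j [ 0.38  0.34 -0.16  1.72  0.06  1.08 -1.04]
0.098 [252.02933269 108.21940889]
0.062 [255.53892499 106.85811606]
```

View pics/w1.png

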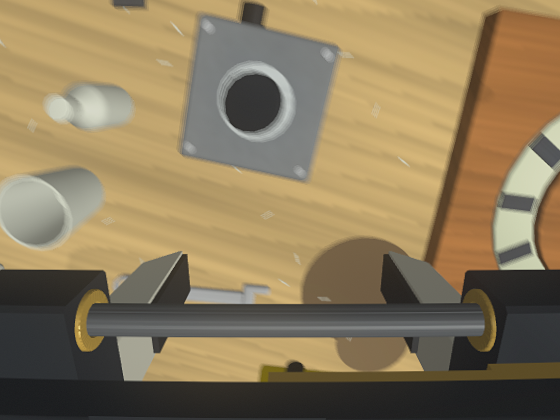

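```bash
cat >> h.py <<'E'
def knob(name):
    s=arm.observe(); im=eyes.get_image("wrist"); cv2.imwrite("pics/%s.png"%name,im["frame"])
    T=Ttool(s); g=cv2.cvtColor(im["frame"],cv2.COLOR_BGR2GRAY)
    m=(g<55).astype(np.uint8); m[245:]=0
    for c in cv2.findContours(m,0,1)[0]:
        if cv2.contourArea(c)>700:
            (u,v),r=cv2.minEnclosingCircle(c); print("px",round(u,1),round(v,1),"r",round(r,1),"area",cv2.contourArea(c),"world",onz(im,(u,v),.098,T).round(4))
    print("dq",np.abs(s["dq"]).max().round(3)); go([.587,-.153,.063],s)
E
python3 -m inch '[[[0,0,0,0,0]]]'; python3 -c "
from h import *
knob('w2')"
```

```text
clock: 1.5
position: [0.5286, -0.1892, 0.224]
ee_rot: [-3.096, -0.526, 0.0]
force: [-0.8, -1.4, -0.2]
width: 1.003
px 266.5 113.5 r 30.0 area 2570.0 world [ 0.59  -0.154  0.098]
dq 0.07
t1.50 pos [ 0.5286 -0.1892  0.224 ] xyaw 19.3 toolshift mm [ 67.1 -14.6 161. ] tilt [-0.     0.002 -1.   ] j [ 0.37  0.34 -0.16  1.72  0.06  1.08 -1.04]
```

```bash
python3 -m inch '[[[0,34,-7,0,0],[0,30,-6,0,0],[0,0,0,30,0],[0,0,0,30,0],[0,0,0,0,0],[0,0,0,0,0]]]'; python3 -c "
from h import *
knob('w3');go([.588,-.1535,.063])"
```

```text
clock: 2.15
position: [0.5846, -0.1636, 0.1639]
ee_rot: [3.098, 0.509, 0.001]
force: [0.5, -0.4, 0.6]
width: 1.002
px 271.9 210.7 r 37.4 area 3767.0 world [ 0.5934 -0.153   0.098 ]
dq 0.022
t2.15 pos [ 0.5846 -0.1636  0.1639] xyaw 18.7 toolshift mm [  5.7  -9.5 100.9] tilt [ 0.001 -0.002 -1.   ] j [ 0.3   0.47 -0.16  1.69  0.09  0.99 -1.14]
t2.20 pos [ 0.5844 -0.1638  0.1639] xyaw 18.6 toolshift mm [  6.8  -8.8 100.8] tilt [ 0.001 -0.002 -1.   ] j [ 0.3   0.47 -0.16  1.69  0.09  0.99 -1.14]
```

View pics/w3.png

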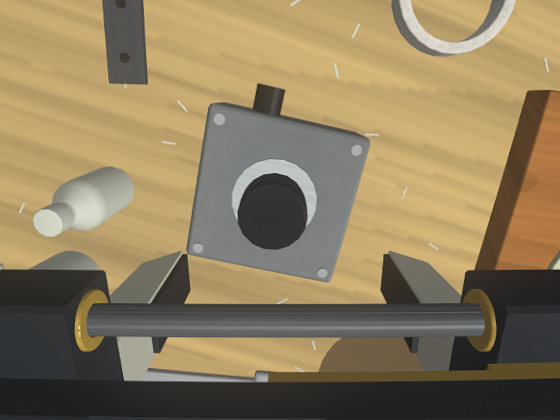

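```bash
python3 -c "
from h import *
s=arm.observe(); im=eyes.get_image('wrist');T=Ttool(s)
print(onz(im,(272,214.5),.098,T)); print(np.mean([onz(im,p,.055,T) for p in [(219,119),(356,150),(322,273),(198,248)]],0))
p=onz(im,(272,214.5),.098,T);go([p[0],p[1],.0635],s)"
```

```text
[ 0.59070235 -0.15407326  0.098     ]
[ 0.5878567  -0.15505794  0.055     ]
t2.20 pos [ 0.5844 -0.1638  0.1639] xyaw 18.6 toolshift mm [  9.1  -7.4 100.3] tilt [ 0.001 -0.002 -1.   ] j [ 0.3   0.47 -0.16  1.69  0.09  0.99 -1.14]
```

```bash
python3 -m inch '[[[0,7,-8,0,0],[0,0,0,35,0],[0,0,0,35,0],[0,0,0,20,0],[0,0,0,5,0],[0,0,0,0,0]]]'; python3 -c "
from h import *
go([.5885,-.154,.0635])"
```

```text
clock: 2.85
position: [0.5965, -0.1521, 0.0758]
ee_rot: [3.094, 0.507, 0.025]
force: [0.3, 0.4, 0.5]
width: 1.001
t2.85 pos [ 0.5965 -0.1521  0.0758] xyaw 18.6 toolshift mm [-8.4 -0.9 12.2] tilt [ 0.017 -0.004 -1.   ] j [ 0.27  0.57 -0.16  1.76  0.12  0.8  -1.19]
```

```bash
python3 -m inch '[[[0,-8,-1,8,0],[0,0,0,4,0],[0,0,0,0,0],[0,0,0,0,0]]]'; python3 -c "
from h import *
go([.5885,-.154,.0635])"
```

```text
clock: 3.25
position: [0.5906, -0.154, 0.0669]
ee_rot: [3.092, 0.506, 0.034]
force: [1.5, -0.1, 0.0]
width: 0.998
t3.25 pos [ 0.5906 -0.154   0.0669] xyaw 18.6 toolshift mm [-2.1 -0.7  3.3] tilt [ 0.023 -0.005 -1.   ] j [ 0.27  0.57 -0.15  1.79  0.12  0.76 -1.19]
```

```bash
python3 -m inch '[[[0,-2,-0.7,3,0],[0,0,0,0,0],[0.3,0,0,0,0],[0.45,0,0,0,0],[0.55,0,0,0,0],[0.55,0,0,0,0],[0.55,0,0,0,0]]]' 10; python3 -c "
from h import *
go([.5885,-.154,.0635]);s=arm.observe();print(s['width'],s['force'],s['ft_torque'])"
```

```text
clock: 3.95
position: [0.5893, -0.1541, 0.0646]
ee_rot: [3.091, 0.506, 0.037]
force: [-0.9, 1.2, 0.9]
width: 0.615
t3.95 pos [ 0.5893 -0.1541  0.0646] xyaw 18.6 toolshift mm [-0.7 -0.4  1.1] tilt [ 0.025 -0.005 -1.   ] j [ 0.27  0.57 -0.15  1.79  0.12  0.76 -1.19]
0.6150299302759272 [-0.89803101  1.22903751  0.8829999 ] [ 0.01555275 -0.0123974   0.02153215]
```

```bash
python3 -m inch '[[[1,0,0,0,0],[1,0,0,0,0],[1,0,0,0,0],[1,0,0,0,0],[1,0,0,0,0],[1,0,0,0,0]]]' 10; python3 -c "
from h import *
go([.5885,-.154,.0635]);s=arm.observe();print(s['width'],s['force'],s['ft_torque'])"
```

```text
clock: 4.55
position: [0.5891, -0.1536, 0.0646]
ee_rot: [3.092, 0.506, 0.036]
force: [-0.3, 0.3, 0.2]
width: 0.495
t4.55 pos [ 0.5891 -0.1536  0.0646] xyaw 18.6 toolshift mm [-0.7  0.2  1.1] tilt [ 0.024 -0.005 -1.   ] j [ 0.27  0.57 -0.15  1.79  0.12  0.76 -1.19]
0.4954627336336511 [-0.257337    0.28026256  0.20805886] [ 0.23109921  0.14985779 -0.04161048]
```

```bash
cat > lg.py <<'E'
import sys
from h import *
s=arm.observe();T=Ttool(s);x=T[:3,0]
lim=float(sys.argv[1]) if len(sys.argv)>1 else 9
print("t%.2f yaw %.1f tz %.3f j7eff %.3f j7 %.2f w %.3f F %s xy %s z %.4f"%(s["clock"],np.degrees(np.arctan2(x[1],x[0]))%360,s["ft_torque"][2],s["joint_efforts"][6],s["joints"][6],s["width"],s["force"].round(1),s["position"][:2].round(4),s["position"][2]))
sys.exit(abs(s["ft_torque"][2])>lim)
E
python3 -m inch '[[[1,0,0,0,0],[1,0,0,0,0]]]' 30 >/dev/null; python3 lg.py 
python3 -m inch '[[[1,0,0,0,-4]]]'  >/dev/null; python3 lg.py .35 &&
python3 -m inch '[[[1,0,0,0,-4]]]'  >/dev/null; python3 lg.py .35 &&
python3 -m inch '[[[1,0,0,0,-4]]]'  >/dev/null; python3 lg.py .35 &&
python3 -m inch '[[[1,0,0,0,-4]]]'  >/dev/null; python3 lg.py .35 &&
python3 -m inch '[[[1,0,0,0,0]]]'  >/dev/null; python3 lg.py
```

```text
t4.75 yaw 18.6 tz -0.030 j7eff 0.005 j7 -1.19 w 0.496 F [-1.3  0.3  0.6] xy [ 0.5891 -0.1536] z 0.0647
t4.85 yaw 22.6 tz -0.509 j7eff -1.580 j7 -1.13 w 0.497 F [-1.2  2.   0.7] xy [ 0.5891 -0.1535] z 0.0646
t4.85 yaw 22.6 tz -0.509 j7eff -1.580 j7 -1.13 w 0.497 F [-1.2  2.   0.7] xy [ 0.5891 -0.1535] z 0.0646
t4.85 yaw 22.6 tz -0.509 j7eff -1.580 j7 -1.13 w 0.497 F [-1.2  2.   0.7] xy [ 0.5891 -0.1535] z 0.0646
t4.85 yaw 22.6 tz -0.509 j7eff -1.580 j7 -1.13 w 0.497 F [-1.2  2.   0.7] xy [ 0.5891 -0.1535] z 0.0646
t4.85 yaw 22.6 tz -0.509 j7eff -1.580 j7 -1.13 w 0.497 F [-1.2  2.   0.7] xy [ 0.5891 -0.1535] z 0.0646False
True
True
True
True
False
```

```bash

for i in 1 2; do :; done
python3 -m inch '[[[1,0,0,0,0]]]' >/dev/null; python3 lg.py; python3 -m inch '[[[1,0,0,0,0]]]' >/dev/null; python3 lg.py;python3 -m inch '[[[1,0,0,0,0],[1,0,0,0,0]]]' >/dev/null; python3 lg.py
```

```text
t4.95 yaw 22.7 tz -0.188 j7eff 1.153 j7 -1.13 w 0.497 F [-1.5  0.8  1.2] xy [ 0.5891 -0.1535] z 0.0646
t5.05 yaw 22.6 tz -0.246 j7eff 0.281 j7 -1.13 w 0.492 F [-0.8  0.5  1.4] xy [ 0.5891 -0.1535] z 0.0646
t5.25 yaw 22.4 tz -0.123 j7eff 0.131 j7 -1.14 w 0.493 F [0.1 0.8 1.3] xy [ 0.5891 -0.1535] z 0.0646False
False
False
```

```bash

m(){ tail -0; }
python3 -m inch '[[[1,0,0,0,-4],[1,0,0,0,0]]]' >/dev/null; python3 lg.py
python3 -m inch '[[[1,0,0,0,-4],[1,0,0,0,0]]]' >/dev/null; python3 lg.py
python3 -m inch '[[[1,0,0,0,-4],[1,0,0,0,0]]]' >/dev/null; python3 lg.py
python3 -m inch '[[[1,0,0,0,-4],[1,0,0,0,0]]]' >/dev/null; python3 lg.py
python3 -m inch '[[[1,0,0,0,-4],[1,0,0,0,0]]]' >/dev/null; python3 lg.py
python3 -m inch '[[[1,0,0,0,-4],[1,0,0,0,0]]]' >/dev/null; python3 lg.py
python3 -m inch '[[[1,0,0,0,-4],[1,0,0,0,0]]]' >/dev/null; python3 lg.py
```

```text
t5.45 yaw 26.4 tz -0.335 j7eff 1.326 j7 -1.08 w 0.495 F [-0.3  0.   0.2] xy [ 0.589  -0.1534] z 0.0646
t5.65 yaw 30.3 tz -0.085 j7eff 1.099 j7 -1.02 w 0.499 F [0.5 0.7 0.7] xy [ 0.589  -0.1532] z 0.0646
t5.85 yaw 34.0 tz -0.151 j7eff 1.076 j7 -0.97 w 0.494 F [-1.4 -0.2  3.5] xy [ 0.5889 -0.1531] z 0.0646
t6.05 yaw 37.6 tz -0.026 j7eff 1.048 j7 -0.92 w 0.497 F [ 0.6  1.1 -0.6] xy [ 0.5888 -0.153 ] z 0.0646
t6.25 yaw 41.2 tz 0.090 j7eff 1.000 j7 -0.87 w 0.499 F [ 1.1  1.6 -1.5] xy [ 0.5887 -0.1529] z 0.0646
t6.45 yaw 44.8 tz 0.062 j7eff 0.963 j7 -0.82 w 0.495 F [-1.7  0.   3.5] xy [ 0.5886 -0.1528] z 0.0646
t6.65 yaw 48.3 tz 0.198 j7eff 0.907 j7 -0.77 w 0.497 F [ 1.4  1.7 -0.1] xy [ 0.5885 -0.1527] z 0.0646False
False
False
False
False
False
False
```

```bash
sed -i 's/^sys.exit.*/sys.exit(int(-s["ft_torque"][2]>lim))/' lg.py; set -e
python3 -m inch '[[[1,0,0,0,-4],[1,0,0,0,0]]]' >/dev/null; python3 lg.py .4
python3 -m inch '[[[1,0,0,0,-4],[1,0,0,0,0]]]' >/dev/null; python3 lg.py .4
python3 -m inch '[[[1,0,0,0,-4],[1,0,0,0,0]]]' >/dev/null; python3 lg.py .4
python3 -m inch '[[[1,0,0,0,-4],[1,0,0,0,0]]]' >/dev/null; python3 lg.py .4
python3 -m inch '[[[1,0,0,0,-4],[1,0,0,0,0]]]' >/dev/null; python3 lg.py .4
python3 -m inch '[[[1,0,0,0,-4],[1,0,0,0,0]]]' >/dev/null; python3 lg.py .4
```

```text
t6.85 yaw 51.8 tz 0.180 j7eff 0.874 j7 -0.72 w 0.495 F [0.3 1.8 1.6] xy [ 0.5884 -0.1527] z 0.0646
t7.05 yaw 55.3 tz 0.312 j7eff 0.876 j7 -0.67 w 0.492 F [ 1.   0.6 -1.9] xy [ 0.5883 -0.1526] z 0.0646
t7.25 yaw 58.7 tz -0.268 j7eff 1.369 j7 -0.62 w 0.493 F [-1.4  0.5  1.2] xy [ 0.5883 -0.1525] z 0.0646
t7.45 yaw 62.1 tz -0.175 j7eff 1.248 j7 -0.57 w 0.496 F [-2.3  0.6  4.2] xy [ 0.5881 -0.1525] z 0.0646
t7.65 yaw 65.6 tz -0.144 j7eff 1.206 j7 -0.52 w 0.496 F [-2.7  0.7  5.9] xy [ 0.588  -0.1525] z 0.0646
t7.85 yaw 69.1 tz -0.058 j7eff 1.157 j7 -0.47 w 0.500 F [ 0.9  1.4 -1.7] xy [ 0.5879 -0.1524] z 0.0646
```

```bash
set -e
python3 -m inch '[[[1,0,0,0,-4],[1,0,0,0,0]]]' >/dev/null; python3 lg.py .4
python3 -m inch '[[[1,0,0,0,-4],[1,0,0,0,0]]]' >/dev/null; python3 lg.py .4
python3 -m inch '[[[1,0,0,0,-4],[1,0,0,0,0]]]' >/dev/null; python3 lg.py .4
python3 -m inch '[[[1,0,0,0,-4],[1,0,0,0,0]]]' >/dev/null; python3 lg.py .4
python3 -m inch '[[[1,0,0,0,-4],[1,0,0,0,0]]]' >/dev/null; python3 lg.py .4
python3 -m inch '[[[1,0,0,0,-4],[1,0,0,0,0]]]' >/dev/null; python3 lg.py .4
```

```text
t8.05 yaw 72.6 tz -0.034 j7eff 1.108 j7 -0.42 w 0.498 F [-1.4  0.8  4.9] xy [ 0.5878 -0.1524] z 0.0646
t8.25 yaw 76.1 tz 0.061 j7eff 1.062 j7 -0.37 w 0.497 F [0.5 1.6 1.4] xy [ 0.5877 -0.1524] z 0.0646
t8.45 yaw 79.6 tz 0.126 j7eff 1.008 j7 -0.32 w 0.491 F [0.6 0.9 1.8] xy [ 0.5876 -0.1524] z 0.0645
t8.65 yaw 83.1 tz 0.112 j7eff 0.961 j7 -0.27 w 0.497 F [-2.2  0.9  5.8] xy [ 0.5875 -0.1525] z 0.0645
t8.85 yaw 86.6 tz 0.153 j7eff 0.910 j7 -0.22 w 0.503 F [-0.4  1.4  0.9] xy [ 0.5874 -0.1525] z 0.0645
t9.05 yaw 90.1 tz 0.210 j7eff 0.853 j7 -0.17 w 0.496 F [-0.6  1.1  3.8] xy [ 0.5873 -0.1525] z 0.0645
```

```bash
set -e
python3 -m inch '[[[1,0,0,0,-4],[1,0,0,0,0]]]' >/dev/null; python3 lg.py .4
python3 -m inch '[[[1,0,0,0,-4],[1,0,0,0,0]]]' >/dev/null; python3 lg.py .4
python3 -m inch '[[[1,0,0,0,-4],[1,0,0,0,0]]]' >/dev/null; python3 lg.py .4
python3 -m inch '[[[1,0,0,0,-4],[1,0,0,0,0]]]' >/dev/null; python3 lg.py .4
python3 -m inch '[[[1,0,0,0,-4],[1,0,0,0,0]]]' >/dev/null; python3 lg.py .4
python3 -m inch '[[[1,0,0,0,-4],[1,0,0,0,0]]]' >/dev/null; python3 lg.py .4
python3 -m inch '[[[1,0,0,0,-4],[1,0,0,0,0]]]' >/dev/null; python3 lg.py .4
python3 -m inch '[[[1,0,0,0,-4],[1,0,0,0,0]]]' >/dev/null; python3 lg.py .4
python3 -m inch '[[[1,0,0,0,-4],[1,0,0,0,0]]]' >/dev/null; python3 lg.py .4
python3 -m inch '[[[1,0,0,0,-4],[1,0,0,0,0]]]' >/dev/null; python3 lg.py .4
```

```text
t9.25 yaw 93.5 tz 0.088 j7eff 1.023 j7 -0.12 w 0.497 F [0.1 2.1 3.4] xy [ 0.5872 -0.1525] z 0.0644
t9.45 yaw 96.9 tz -0.226 j7eff 1.389 j7 -0.07 w 0.501 F [-0.2  1.4  2.4] xy [ 0.5871 -0.1525] z 0.0644
t9.65 yaw 100.3 tz -0.274 j7eff 1.367 j7 -0.02 w 0.497 F [-0.3  1.   0.1] xy [ 0.587  -0.1525] z 0.0644
t9.85 yaw 103.8 tz -0.327 j7eff 1.489 j7 0.03 w 0.500 F [0.3 1.9 0.1] xy [ 0.5869 -0.1525] z 0.0644
t10.05 yaw 107.2 tz -0.493 j7eff 1.598 j7 0.08 w 0.496 F [-2.8  1.6  6.3] xy [ 0.5868 -0.1525] z 0.0644
```

Torque climbed steadily to 0.49 N m over 10° instead of fading, so this is the stop. I'll ease off to near the first position.

```bash
python3 -m inch '[[[1,0,0,0,4],[1,0,0,0,4]]]' >/dev/null; python3 lg.py 
python3 -m inch '[[[1,0,0,0,2],[1,0,0,0,0],[1,0,0,0,0]]]' >/dev/null; python3 lg.py
python3 -m inch '[[[1,0,0,0,0],[1,0,0,0,0]]]' >/dev/null; python3 lg.py
```

```text
t10.25 yaw 98.3 tz -0.149 j7eff 1.607 j7 -0.04 w 0.496 F [0.2 0.6 1.8] xy [ 0.587  -0.1524] z 0.0644
t10.55 yaw 95.4 tz -0.153 j7eff 0.050 j7 -0.09 w 0.499 F [0.6 0.9 1.7] xy [ 0.5871 -0.1524] z 0.0644
t10.75 yaw 95.4 tz -0.185 j7eff 0.126 j7 -0.09 w 0.500 F [-1.2  1.3  4.5] xy [ 0.5871 -0.1524] z 0.0644
```

```bash
python3 -m inch '[[[0.3,0,0,0,0],[0.3,0,0,0,0],[0.3,0,0,0,0],[0.3,0,0,0,0],[0.3,0,0,0,0]]]' >/dev/null; python3 lg.py 
python3 -m inch '[[[0.3,0,0,0,-8],[0.3,0,0,0,-8],[0.3,0,0,0,-8],[0.3,0,0,0,-8],[0.3,0,0,0,-8],[0.3,0,0,0,-8],[0.3,0,0,0,0]]]' >/dev/null; python3 lg.py; python3 -c "
from h import *
go([.588,-.153,.0645])"
```

```text
t11.25 yaw 95.4 tz -0.019 j7eff -0.002 j7 -0.09 w 0.698 F [-0.6 -1.2 -0.5] xy [ 0.5884 -0.1536] z 0.0643
t11.95 yaw 145.2 tz -0.012 j7eff 2.130 j7 0.64 w 0.696 F [-0.1 -0.2  0.5] xy [ 0.5889 -0.1541] z 0.0644
t11.95 pos [ 0.5889 -0.1541  0.0644] xyaw 145.2 toolshift mm [ 1.4  0.4 -0.1] tilt [ 0.024 -0.001 -1.   ] j [ 0.65  0.69 -0.73  1.76  0.57  0.89  0.64]
```

```bash
python3 -m inch '[[[0.3,0,0,0,-8],[0.3,0,0,0,-8],[0.3,0,0,0,-8],[0.3,1,0.3,0,0],[0.3,0,0,0,0]]]' >/dev/null; python3 lg.py
python3 -m inch '[[[1,0,0,0,0],[1,0,0,0,0],[1,0,0,0,0],[1,0,0,0,0],[1,0,0,0,0],[1,0,0,0,0],[1,0,0,0,0]]]' 30 >/dev/null; python3 lg.py; python3 -c "
from h import *
go([.588,-.153,.0645])"
```

```text
t12.45 yaw 168.7 tz 0.001 j7eff 0.357 j7 0.99 w 0.699 F [-0.6  0.2  0.4] xy [ 0.5879 -0.1537] z 0.0643
t13.15 yaw 168.0 tz 0.070 j7eff -0.044 j7 0.98 w 0.494 F [-0.5 -0.4 -1.1] xy [ 0.5879 -0.1541] z 0.0645
t13.15 pos [ 0.5879 -0.1541  0.0645] xyaw 168.0 toolshift mm [ 0.1  1.1 -0. ] tilt [ 0.024 -0.002 -1.   ] j [ 0.71  0.72 -0.82  1.76  0.65  0.93  0.98]
```

Regripped at yaw 168.0 with the knob in its first position. Now I'll turn clockwise and log the torque to count clicks.

```bash
python3 -m inch '[[[1,0,0,0,4],[1,0,0,0,0]]]' >/dev/null; python3 lg.py 
python3 -m inch '[[[1,0,0,0,4],[1,0,0,0,0]]]' >/dev/null; python3 lg.py 
python3 -m inch '[[[1,0,0,0,4],[1,0,0,0,0]]]' >/dev/null; python3 lg.py 
python3 -m inch '[[[1,0,0,0,4],[1,0,0,0,0]]]' >/dev/null; python3 lg.py 
python3 -m inch '[[[1,0,0,0,4],[1,0,0,0,0]]]' >/dev/null; python3 lg.py 
python3 -m inch '[[[1,0,0,0,4],[1,0,0,0,0]]]' >/dev/null; python3 lg.py 
python3 -m inch '[[[1,0,0,0,4],[1,0,0,0,0]]]' >/dev/null; python3 lg.py 
python3 -m inch '[[[1,0,0,0,4],[1,0,0,0,0]]]' >/dev/null; python3 lg.py 
python3 -m inch '[[[1,0,0,0,4],[1,0,0,0,0]]]' >/dev/null; python3 lg.py 
python3 -m inch '[[[1,0,0,0,4],[1,0,0,0,0]]]' >/dev/null; python3 lg.py 
python3 -m inch '[[[1,0,0,0,4],[1,0,0,0,0]]]' >/dev/null; python3 lg.py 
python3 -m inch '[[[1,0,0,0,4],[1,0,0,0,0]]]' >/dev/null; python3 lg.py
```

```text
t13.35 yaw 163.9 tz 0.225 j7eff -1.186 j7 0.92 w 0.498 F [ 0.4 -0.6 -0.2] xy [ 0.5879 -0.1541] z 0.0644
t13.55 yaw 160.0 tz 0.179 j7eff -1.230 j7 0.86 w 0.496 F [-1.7 -1.2  4.3] xy [ 0.5879 -0.1542] z 0.0645
t13.75 yaw 156.3 tz 0.074 j7eff -1.171 j7 0.80 w 0.494 F [-0.2 -0.8 -0.9] xy [ 0.5878 -0.1543] z 0.0645
t13.95 yaw 152.7 tz 0.080 j7eff -1.128 j7 0.75 w 0.496 F [0.3 0.7 1.8] xy [ 0.5878 -0.1543] z 0.0645
t14.15 yaw 149.1 tz 0.033 j7eff -1.096 j7 0.70 w 0.498 F [ 0.3 -0.4 -3.4] xy [ 0.5878 -0.1544] z 0.0645
t14.35 yaw 145.5 tz -0.108 j7eff -1.054 j7 0.64 w 0.493 F [ 0.  -0.6 -0.8] xy [ 0.5878 -0.1544] z 0.0645
t14.55 yaw 142.0 tz -0.037 j7eff -1.006 j7 0.59 w 0.495 F [-0.9  1.3  4.5] xy [ 0.5877 -0.1544] z 0.0645
t14.75 yaw 138.5 tz -0.139 j7eff -0.957 j7 0.54 w 0.499 F [ 1.3 -0.1 -3.4] xy [ 0.5877 -0.1545] z 0.0645
t14.95 yaw 135.0 tz -0.169 j7eff -0.915 j7 0.49 w 0.496 F [0.1 0.2 0.5] xy [ 0.5876 -0.1545] z 0.0644
t15.15 yaw 131.5 tz -0.210 j7eff -0.887 j7 0.44 w 0.503 F [ 0.2 -0.3 -0.3] xy [ 0.5876 -0.1545] z 0.0645
t15.35 yaw 128.0 tz 0.215 j7eff -1.330 j7 0.39 w 0.496 F [ 0.5 -0.2 -0.5] xy [ 0.5876 -0.1545] z 0.0645
t15.55 yaw 124.6 tz 0.204 j7eff -1.287 j7 0.34 w 0.497 F [ 0.6 -0.6  0.9] xy [ 0.5876 -0.1546] z 0.0645
```

```bash
python3 -m inch '[[[1,0,0,0,4],[1,0,0,0,4],[1,0,0,0,0]]]' >/dev/null; python3 lg.py 
python3 -m inch '[[[1,0,0,0,4],[1,0,0,0,4],[1,0,0,0,0]]]' >/dev/null; python3 lg.py 
python3 -m inch '[[[1,0,0,0,4],[1,0,0,0,0]]]' >/dev/null; python3 lg.py 
python3 -m inch '[[[1,0,0,0,4],[1,0,0,0,0]]]' >/dev/null; python3 lg.py 
python3 -m inch '[[[1,0,0,0,4],[1,0,0,0,0]]]' >/dev/null; python3 lg.py 
python3 -m inch '[[[1,0,0,0,4],[1,0,0,0,0]]]' >/dev/null; python3 lg.py 
python3 -m inch '[[[1,0,0,0,4],[1,0,0,0,0]]]' >/dev/null; python3 lg.py 
python3 -m inch '[[[1,0,0,0,4],[1,0,0,0,0]]]' >/dev/null; python3 lg.py 
python3 -m inch '[[[1,0,0,0,4],[1,0,0,0,0]]]' >/dev/null; python3 lg.py 
python3 -m inch '[[[1,0,0,0,4],[1,0,0,0,0]]]' >/dev/null; python3 lg.py 
python3 -m inch '[[[1,0,0,0,4],[1,0,0,0,0]]]' >/dev/null; python3 lg.py
```

```text
t15.85 yaw 117.4 tz 0.049 j7eff -1.199 j7 0.23 w 0.496 F [ 0.3 -0.6  1.1] xy [ 0.5875 -0.1546] z 0.0645
t16.15 yaw 110.1 tz -0.064 j7eff -1.098 j7 0.12 w 0.498 F [ 1.9 -0.1  0.4] xy [ 0.5874 -0.1546] z 0.0645
t16.35 yaw 106.6 tz -0.059 j7eff -1.036 j7 0.07 w 0.492 F [-0.8 -1.5  2.1] xy [ 0.5874 -0.1546] z 0.0645
t16.55 yaw 103.2 tz -0.189 j7eff -0.977 j7 0.02 w 0.497 F [ 2.  -0.6 -0.1] xy [ 0.5873 -0.1546] z 0.0645
t16.75 yaw 99.7 tz -0.179 j7eff -0.925 j7 -0.03 w 0.496 F [-0.5 -1.1  4.8] xy [ 0.5873 -0.1545] z 0.0644
t16.95 yaw 96.2 tz -0.266 j7eff -0.864 j7 -0.08 w 0.497 F [-0.4  0.4  5.6] xy [ 0.5873 -0.1544] z 0.0644
t17.15 yaw 92.7 tz -0.006 j7eff -1.056 j7 -0.13 w 0.495 F [ 0.5 -0.5  1.8] xy [ 0.5873 -0.1545] z 0.0644
t17.35 yaw 89.4 tz 0.470 j7eff -1.591 j7 -0.18 w 0.494 F [ 0.1 -0.9  2.2] xy [ 0.5873 -0.1546] z 0.0645
t17.55 yaw 85.9 tz 0.133 j7eff -1.229 j7 -0.23 w 0.497 F [-0.2 -1.1 -0.3] xy [ 0.5872 -0.1545] z 0.0644
t17.75 yaw 82.4 tz 0.131 j7eff -1.191 j7 -0.28 w 0.497 F [ 0.7 -0.3  3.6] xy [ 0.5872 -0.1545] z 0.0644
t17.95 yaw 79.0 tz 0.055 j7eff -1.138 j7 -0.33 w 0.501 F [-1.4 -0.2  4.2] xy [ 0.5872 -0.1545] z 0.0644
```

Click 2 came at about 92.5. Crest is near 76, so click 3 should come near 54–60.

```bash
python3 -m inch '[[[1,0,0,0,4],[1,0,0,0,0]]]' >/dev/null; python3 lg.py 
python3 -m inch '[[[1,0,0,0,4],[1,0,0,0,0]]]' >/dev/null; python3 lg.py 
python3 -m inch '[[[1,0,0,0,4],[1,0,0,0,0]]]' >/dev/null; python3 lg.py 
python3 -m inch '[[[1,0,0,0,4],[1,0,0,0,0]]]' >/dev/null; python3 lg.py 
python3 -m inch '[[[1,0,0,0,4],[1,0,0,0,0]]]' >/dev/null; python3 lg.py 
python3 -m inch '[[[1,0,0,0,4],[1,0,0,0,0]]]' >/dev/null; python3 lg.py 
python3 -m inch '[[[1,0,0,0,4],[1,0,0,0,0]]]' >/dev/null; python3 lg.py 
python3 -m inch '[[[1,0,0,0,4],[1,0,0,0,0]]]' >/dev/null; python3 lg.py 
python3 -m inch '[[[1,0,0,0,4],[1,0,0,0,0]]]' >/dev/null; python3 lg.py 
python3 -m inch '[[[1,0,0,0,4],[1,0,0,0,0]]]' >/dev/null; python3 lg.py
```

```text
t18.15 yaw 75.5 tz -0.003 j7eff -1.087 j7 -0.38 w 0.500 F [ 0.5 -0.5  0.2] xy [ 0.5872 -0.1544] z 0.0644
t18.35 yaw 72.0 tz -0.018 j7eff -1.040 j7 -0.43 w 0.495 F [ 1.  -0.   0.4] xy [ 0.5872 -0.1544] z 0.0644
t18.55 yaw 68.5 tz -0.125 j7eff -0.989 j7 -0.48 w 0.494 F [ 0.4 -1.6  3.8] xy [ 0.5872 -0.1543] z 0.0644
t18.75 yaw 65.0 tz -0.123 j7eff -0.936 j7 -0.53 w 0.495 F [ 0.6 -1.4  4.8] xy [ 0.5871 -0.1542] z 0.0643
t18.95 yaw 61.5 tz -0.203 j7eff -0.879 j7 -0.58 w 0.497 F [-0.9  0.3  5.8] xy [ 0.5872 -0.1543] z 0.0644
t19.15 yaw 58.0 tz -0.266 j7eff -0.824 j7 -0.63 w 0.497 F [-1.1 -1.1  6. ] xy [ 0.5872 -0.1542] z 0.0643
t19.35 yaw 54.5 tz 0.155 j7eff -1.229 j7 -0.68 w 0.497 F [ 0.6 -0.1  0.1] xy [ 0.5872 -0.1543] z 0.0643
t19.55 yaw 51.1 tz 0.138 j7eff -1.262 j7 -0.73 w 0.500 F [ 1.6 -0.5 -0.3] xy [ 0.5872 -0.1542] z 0.0643
t19.75 yaw 47.7 tz 0.043 j7eff -1.201 j7 -0.78 w 0.497 F [-0.9 -2.1  7.6] xy [ 0.5872 -0.1542] z 0.0643
t19.95 yaw 44.2 tz 0.086 j7eff -1.150 j7 -0.83 w 0.498 F [ 0.3 -0.3  0.2] xy [ 0.5872 -0.1542] z 0.0644
```

```bash
python3 -m inch '[[[1,0,0,0,4],[1,0,0,0,0]]]' >/dev/null; python3 lg.py 
python3 -m inch '[[[1,0,0,0,4],[1,0,0,0,0]]]' >/dev/null; python3 lg.py 
python3 -m inch '[[[1,0,0,0,4],[1,0,0,0,0]]]' >/dev/null; python3 lg.py 
python3 -m inch '[[[1,0,0,0,4],[1,0,0,0,0]]]' >/dev/null; python3 lg.py 
python3 -m inch '[[[1,0,0,0,4],[1,0,0,0,0]]]' >/dev/null; python3 lg.py 
python3 -m inch '[[[1,0,0,0,4],[1,0,0,0,0]]]' >/dev/null; python3 lg.py 
python3 -m inch '[[[1,0,0,0,3],[1,0,0,0,0]]]' >/dev/null; python3 lg.py
```

```text
t20.15 yaw 40.7 tz 0.084 j7eff -1.113 j7 -0.88 w 0.495 F [ 1.5 -0.8  0.3] xy [ 0.5872 -0.1542] z 0.0643
t20.35 yaw 37.2 tz -0.075 j7eff -1.054 j7 -0.93 w 0.498 F [-1.8 -1.7  6.9] xy [ 0.5872 -0.1542] z 0.0643
t20.55 yaw 33.8 tz -0.061 j7eff -0.997 j7 -0.98 w 0.497 F [ 0.6 -0.4  1.4] xy [ 0.5872 -0.1542] z 0.0643
t20.75 yaw 30.3 tz -0.101 j7eff -0.954 j7 -1.03 w 0.491 F [ 0.9 -0.1 -0.7] xy [ 0.5872 -0.1542] z 0.0643
t20.95 yaw 26.8 tz -0.099 j7eff -0.910 j7 -1.08 w 0.496 F [ 2.2 -0.4  0.1] xy [ 0.5872 -0.1542] z 0.0643
t21.15 yaw 23.3 tz -0.184 j7eff -0.859 j7 -1.13 w 0.498 F [1.  0.4 2.9] xy [ 0.5872 -0.1541] z 0.0643
t21.35 yaw 20.8 tz -0.212 j7eff -0.588 j7 -1.16 w 0.495 F [ 0.8  0.  -1.2] xy [ 0.5872 -0.1541] z 0.0643
```

```bash
python3 -m inch '[[[1,0,0,0,3],[1,0,0,0,0]]]' >/dev/null; python3 lg.py 
python3 -m inch '[[[1,0,0,0,2],[1,0,0,0,0]]]' >/dev/null; python3 lg.py;python3 -m inch '[[[1,0,0,0,0],[1,0,0,0,0]]]' >/dev/null; python3 lg.py
```

```text
t21.55 yaw 18.3 tz -0.067 j7eff -0.750 j7 -1.20 w 0.495 F [-0.2 -0.7  3.2] xy [ 0.5873 -0.1541] z 0.0643
t21.75 yaw 16.6 tz 0.149 j7eff -0.595 j7 -1.22 w 0.496 F [-0.2 -1.3  5.3] xy [ 0.5872 -0.1541] z 0.0643
t21.95 yaw 16.8 tz 0.161 j7eff -0.178 j7 -1.22 w 0.498 F [ 0.7 -0.3  0.3] xy [ 0.5873 -0.1541] z 0.0643
```

The torque flipped to resisting at yaw 17.5, which is the fourth click at about 151° total (the cam data imply 152°). Release and rise.

```bash
python3 -m inch '[[[0.2,0,0,0,0],[0.2,0,0,0,0],[0.2,0,0,0,0],[0.2,0,0,0,0],[0.2,0,0,0,0],[0.2,0,0,0,0],[0.2,0,0,0,0]]]'; python3 lg.py
python3 -m inch '[[[0.2,0,0,-40,0],[0.2,0,0,-40,0],[0.2,0,0,-40,0],[1,0,0,-10,0],[1,0,0,0,0],[1,0,0,0,0]]]' >/dev/null; python3 lg.py
python3 - <<'E'
from h import *
sw=np.array([.5945,.1517]);a=np.radians(-1.25)
d=np.array([np.cos(a),np.sin(a)])
p=sw-d*.085
go([p[0],p[1],.20])
s=eyes.get_image("scene");cv2.imwrite("pics/s2.png",s["frame"])
E
```

```text
clock: 22.65
position: [0.5873, -0.1533, 0.0635]
ee_rot: [3.098, 0.459, 0.027]
force: [0.1, -0.3, -0.2]
width: 0.799
t22.65 yaw 16.9 tz -0.018 j7eff -0.001 j7 -1.22 w 0.799 F [ 0.1 -0.3 -0.2] xy [ 0.5873 -0.1533] z 0.0635
t23.25 yaw 16.9 tz -0.032 j7eff 0.013 j7 -1.19 w 0.586 F [-0.  -0.4  1. ] xy [ 0.5836 -0.1521] z 0.1963
t23.25 pos [ 0.5836 -0.1521  0.1963] xyaw 16.9 toolshift mm [  17.9 -314.    -6.8] tilt [ 0.015 -0.006 -1.   ] j [ 0.28  0.42 -0.16  1.67  0.08  1.04 -1.19]
```

View pics/s2.png

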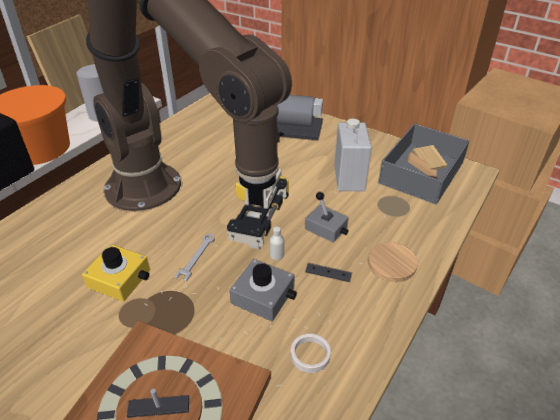

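```bash
python3 -m inch '[[[1,1,-45,0,0],[1,1,-45,0,0],[1,1,-45,0,0],[1,1,-45,0,0],[1,1,-45,0,0],[1,1,-40,0,0],[1,0,0,0,8],[1,0,0,0,8],[1,0,0,0,0]]]' ;python3 -c "
from h import *
go([.500,.1535,.095])"
```

```text
clock: 24.2
position: [0.5021, 0.1109, 0.1779]
ee_rot: [3.132, 0.009, -0.013]
force: [0.4, -0.2, -0.2]
width: 0.008
t24.20 pos [0.5021 0.1109 0.1779] xyaw 0.3 toolshift mm [ -1.1 -43.4  82.5] tilt [-0.008 -0.009 -1.   ] j [-0.16  0.32 -0.21  1.88  0.09  0.95 -1.98]
```

```bash
python3 -m inch '[[[1,-1,-40,0,0],[1,0,0,0,0],[1,0,0,0,0]]]' ;python3 -c "
from h import *
s=arm.observe();im=eyes.get_image('wrist');cv2.imwrite('pics/w5.png',im['frame']);go([.500,.1535,.095],s)"
```

```text
clock: 24.5
position: [0.4997, 0.1501, 0.1742]
ee_rot: [3.129, 0.024, -0.021]
force: [-0.6, -0.5, -0.5]
width: 0.005
t24.50 pos [0.4997 0.1501 0.1742] xyaw 0.9 toolshift mm [ 1.4 -4.3 79.2] tilt [-0.013 -0.012 -1.   ] j [-0.23  0.34 -0.22  1.86  0.1   0.96 -2.05]
```

View pics/w5.png

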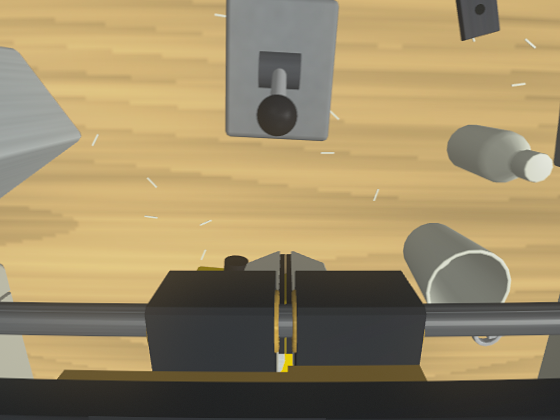

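```bash
python3 -c "
from h import *
s=arm.observe();im=eyes.get_image('wrist');T=Ttool(s)
print('ball',onz(im,(277,115),.1064,T))"
python3 -m inch '[[[1,0,-3,40,0],[1,0,0,35,0],[1,0,0,3,0],[1,0,0,0,0]]]' ;python3 -c "
from h import *
go([.535,.153,.095])"
```

```text
ball [0.56987155 0.15571895 0.1064    ]
clock: 25.0
position: [0.5004, 0.1503, 0.0956]
ee_rot: [3.131, 0.024, -0.016]
force: [-0.6, 1.0, 0.2]
width: 0.006
t25.00 pos [0.5004 0.1503 0.0956] xyaw 0.9 toolshift mm [34.6 -2.2  0.2] tilt [-0.01  -0.011 -1.   ] j [-0.24  0.44 -0.21  1.95  0.13  0.78 -2.08]
```

```bash
python3 -m inch '[[[1,20,-4,0,0],[1,15,0,0,0],[1,10,0,0,0],[1,0,0,0,0]]]' >/dev/null; python3 lg.py
python3 -m inch '[[[1,12,0,0,0],[1,10,0,0,0],[1,0,0,0,0]]]' >/dev/null; python3 lg.py
python3 -m inch '[[[1,10,0,0,0],[1,10,0,0,0],[1,0,0,0,0]]]' >/dev/null; python3 lg.py
python3 -m inch '[[[1,10,0,0,0],[1,0,0,0,0]]]' >/dev/null; python3 lg.py
```

```text
t25.40 yaw 0.9 tz 0.044 j7eff 0.127 j7 -2.05 w 0.002 F [-0.7 -1.2 -0.4] xy [0.5484 0.1542] z 0.1005
t25.70 yaw 0.9 tz 0.010 j7eff 0.115 j7 -2.04 w 0.003 F [0.7 0.6 0.7] xy [0.5691 0.1542] z 0.1024
t26.00 yaw 0.9 tz 0.019 j7eff 0.105 j7 -2.02 w 0.002 F [0.2 0.  0.6] xy [0.5896 0.154 ] z 0.1027
t26.20 yaw 0.9 tz -0.028 j7eff 0.095 j7 -2.01 w 0.006 F [-0.6 -0.7 -0.4] xy [0.6    0.1539] z 0.1019
```

```bash
python3 -m inch '[[[1,5,0,0,0],[1,0,0,0,0]]]' >/dev/null; python3 lg.py
python3 -m inch '[[[1,5,0,0,0],[1,0,0,0,0]]]' >/dev/null; python3 lg.py
python3 - <<'E'
from h import *
for n in("top","scene","wrist"):
    cv2.imwrite(f"pics/{n}6.png",eyes.get_image(n)["frame"])
a=cv2.imread("pics/scene6.png")[150:270,250:420];b=cv2.imread("pics/top6.png")[90:210,170:340]
cv2.imwrite("pics/c6.png",cv2.resize(np.hstack([a,b]),None,fx=2.3,fy=2.3,interpolation=2))
E
```

```text
t26.40 yaw 0.9 tz -0.008 j7eff 0.051 j7 -2.01 w 0.004 F [-1.  -0.8 -0.2] xy [0.6049 0.1542] z 0.1013
t26.60 yaw 0.9 tz -0.059 j7eff 0.063 j7 -2.01 w -0.000 F [-3.9 -1.   2. ] xy [0.6074 0.1541] z 0.1005
```

View pics/c6.png

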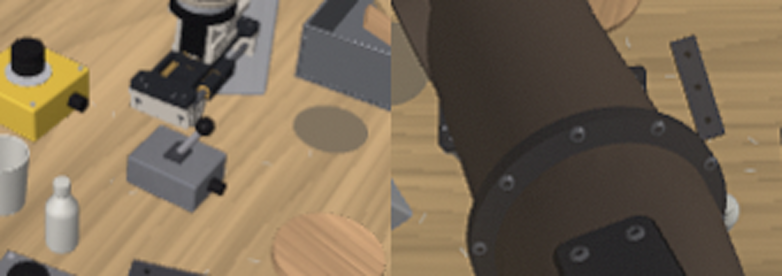

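View pics/wrist6.png

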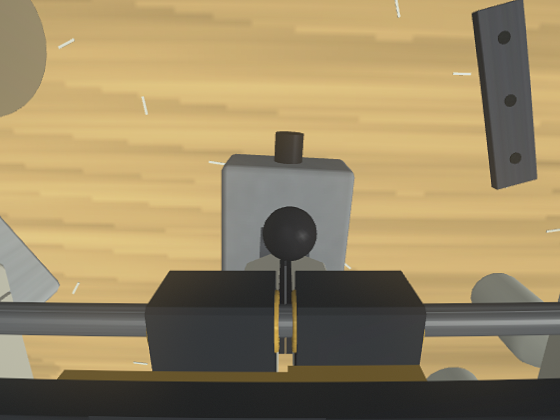

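The lever is over and resistance is rising. One more gentle push to confirm the end, then I'll back off and look.

```bash
python3 -m inch '[[[1,5,0,0,0],[1,5,0,0,0]]]' >/dev/null; python3 lg.py
python3 -m inch '[[[1,-25,0,0,0],[1,-35,0,0,0],[1,-30,0,0,0],[1,0,0,-30,0],[1,0,0,-40,0],[1,0,40,0,0],[1,0,40,0,0],[1,0,40,0,0],[1,-40,0,0,0],[1,-40,0,0,0],[1,-40,0,0,0]]]' >/dev/null; python3 lg.py
python3 - <<'E'
from h import *
t=eyes.get_image("top");s=eyes.get_image("scene")
cv2.imwrite("pics/top7.png",t["frame"]);cv2.imwrite("pics/scene7.png",s["frame"])
E
```

```text
t26.95 yaw 1.0 tz -0.204 j7eff 0.059 j7 -2.00 w 0.005 F [-25.8  -3.3  22.6] xy [0.6085 0.154 ] z 0.1000
t28.05 yaw 1.1 tz -0.038 j7eff 0.099 j7 -1.81 w 0.009 F [-0.7  1.2  0.3] xy [0.4114 0.0298] z 0.1840
```

View pics/scene7.png

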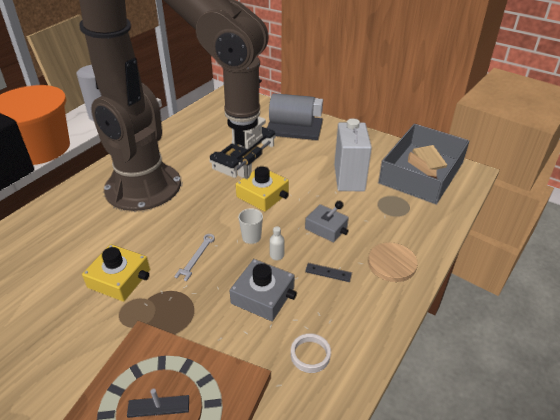

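View pics/top7.png

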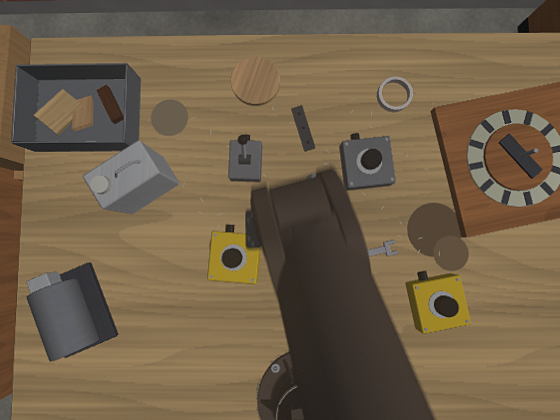

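```bash
python3 -m inch '[[[1,0,0,0,0],[1,0,0,0,0],[1,0,0,0,0]]]' >/dev/null; python3 lg.py; python3 - <<'E'
from h import *
t=eyes.get_image("top");s=eyes.get_image("scene")
p,e=two(ray(t,(244,140)),ray(s,(339,205)));print(p,e,"lean",np.arctan2(p[0]-.597,p[2]-.045))
a=cv2.imread("pics/scene0.png").astype(int)
d=np.abs(a-s["frame"]).max(2)
for n,(x0,x1,y0,y1) in dict(cup=(235,265,205,245),bottle=(267,288,225,262),bar=(303,355,260,283),tin=(333,370,118,192)).items(): print(n,(d[y0:y1,x0:x1]>40).sum())
E
```

```text
t28.45 yaw 1.3 tz 0.003 j7eff -0.000 j7 -1.81 w 0.005 F [ 0.3  0.5 -0.3] xy [0.4107 0.0303] z 0.1854
[0.63098101 0.14979901 0.10588084] 0.003980804874601867 lean 0.5090835240600387
cup 0
bottle 0
bar 0
tin 0
```

The lever leans +0.51 rad (fully on), the bystanders haven't moved, and the arm touches nothing. Handing in.

```bash
python3 -c "
from cell import workorder
print(workorder.sign_off())"
```

```text
the job is handed in; nothing more can be done
None
```

The job is handed in at about 28.5 s of the 72 s allowed. My checks indicate the selector is in the fourth click and the fan lever is fully over; the sign-off reported no verdict.

- **End stop:** I wound the knob anticlockwise through two clicks. The torque then rose steadily to about 0.49 N m over 10 degrees instead of fading, so I took this as the stop. That is slightly above the 0.42 N m you gave as surely safe, but below the breaking load. I eased off and let go so the knob could settle in its first position.
- **Four clicks:** I regripped and counted four torque reversals clockwise, at about 38, 76, 112 and 151 degrees. The cam heights you gave imply 114 and 152 degrees for the third and fourth. I then let go with no load on the fingers. The knob has no mark, so its final position rests on this count and the angle, not on a picture.
- **Fan lever:** I pushed it over until it hit its end, where the last push read about 26 N along the push and 23 N upward at the wrist. I then backed the arm away. The cameras show it leaning about +0.51 rad, where fully on is 0.5. The two camera views disagreed by about 4 mm on the ball's position.
- **Surroundings:** The image areas around the cup, bottle, bar and tin showed no change from the start. Wrist forces were near zero before hand-in, with the arm clear of everything.

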